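Weigh a stock bin and print its ticket on the bench scale

ROBOT

A 7-joint arm with a two-finger parallel gripper is mounted at the origin on the work surface. World frame = base frame: x ahead of the robot, y to its left, z up, the work surface at z = 0. Lengths are in m, angles in rad, forces in N, time in s.
With the tool pointing down it reaches from about 0.4 to 0.85 m from the base axis. Payload 10.4 kg.
Tool frame: the origin (TCP) lies between the finger pads; the fingertips stand 11 mm ahead of it and the grasp point (between the pads) lies 8 mm behind it (tip_reach is the distance from the TCP to the fingertips, in m); z points along the fingers, y is the line along which they close (so a half turn about z gives the same grasp; the last joint's range is limited). The gripper opens to 85 mm and grips with 20 to 120 N. Pads are 22 mm wide; open, the fingers measure 114 mm over their backs; the gripper's body (76 mm by 85 mm) begins 54 mm behind the grasp point. The pads swing forward as they close: fully open they stand 13 mm farther back than shut.
Start: joints at [1.173, 0.332, -0.065, 1.46, 0.022, 1.35, -0.088], TCP at [0.229, -0.582, 0.242] pointing down, gripper open.
Joint ranges: [-2.6, 2.6], [-0.5, 2.12], [-1.47, 1.34], [0.16, 2.42], [-1.27, 4.41], [0.06, 2.06], [-2.6, 2.6]. Speed limits (rad/s): [2.22, 2.22, 2.79, 2.79, 3.14, 3.14, 3.14].

INTERFACE

Orientations are given as a unit quaternion [x, y, z, w].
In Python, from workcell import * gives the robot as it stands.
- The arm moves only by the shell command python3 -m inch 'ROWS' [OPENING] [FORCE]. ROWS is JSON, a list of rows, each an object with "slide": the shift along the world's x, y, z in m, a list of three; "yaw": the turn about the world's z in rad. A call has 1 to 20 rows; each row is the pose to reach, as a shift and turn from the pose commanded when the call began; what a row does not reach only later rows make up. A row lasts 1/12 s, in which the tool goes at most 41.7 mm and 7.16 degrees, less where a joint would pass 70% of its speed; a pose out of reach is approached as far as the arm can. A call with a gripper value outside its range is refused whole. OPENING is the closure in counts, from 0 (fully open) to 255 (shut), set as the call begins (- or left out, the last holds). The fingers move at their own pace and stop on an object; FORCE is the grip in N (left out, the last holds). Time passes only in rows, so rows that repeat a pose let the fingers close. It gives the time, the measured TCP pose, the force, the opening and the grip force at its end, in the units of the state.
- get_obs(): the state, without advancing time (a new reading comes with each control period).
- camera(name): name is "scene" or "top" or "wrist"; returns a dict with "frame" (480x640x3 uint8, red, green, blue), "fx", "fy", "cx", "cy" (pixels), "k1" (the pictures are not rectified: a ray, as slopes to the right and down, at radius r is drawn at 1 + k1 r^2 times it, then the intrinsics apply), "extrinsics" (4x4, takes a point from world to camera coordinates). Camera axes: x right, y down, z forward; pixel columns grow to the right and rows downward; lengths in m; the calibration is good to about 2 mm. A picture is of the moment at which its call begins. There is no depth.
- hand_in(): hands the job in; it is judged then, once.
The state is a dict: "clock": time; "joint_pos": joint angles; "joint_velocities": joint speeds; "tau": joint torques, N m; "position": TCP position; "ee_rot": TCP orientation; "ft_force": force on the tool from outside, world axes, zero at the start; "torque": the same for the moment, N m; "grip_width": opening from 0.0 (shut) to 1.0 (fully open); "grasp_force": force on a finger pad.
Only numpy, scipy, OpenCV 4.12 (cv2) and the standard library are available. Lean on these libraries where they do the work, as an engineer would, in place of code of your own. Each camera call takes 0.05 s, during which the arm holds its last target. There are 200 camera calls.

TASK

Weigh the stock bin that stands alone on the steel scale platform: switch the terminal on by pressing the raised end of its power rocker down, then press the preset key for that size of bin (the three square keys, from the robot's left to right: small, medium, large), then the wide print key. Press each key right down for a moment and let it come up before the next; leave the switch on. Press no other key, keep your hands off the platform and the bins, and neither pick up nor shift the other things on the bench.

Things in the scene. Friction and masses are not known exactly. Their poses are not given: they have to be found in the camera images.
- terminal: Scale terminal, fixed: grey wedge 190 mm deep (x), 260 mm wide (y). Origin at the centre of its underside; x points away from the operator (robot), y to the left. Front 130 mm: black panel rising at 15 degrees from 45 to 80 mm high, with display, a front row of four keys (three square, a wide one on the right) and a round key. Behind: flat deck 80 mm high with the power rocker on the right.
- rocker_raised_end (a point): Where to press: on top of the right half of the black power rocker, 15 mm from its pivot. Rocker 44 mm long (terminal y) by 24 mm, dished, right on the deck; pivot 84.5 mm above the table, 65 mm in x, -85 mm in y from the terminal origin. Off: left half level, right half up at 22 degrees, its end 8 mm above the pivot. Press it straight down until level.
- rocker (a joint): Rocker angle, rad: 0 off (start), 0.38 fully on (right half level). It is stiff, needs about 3 N on the raised end and stays where it is left; on counts from 0.28.
- key_small_top (a point): Light grey key, 26 mm square, leftmost in the front row: preset for the small bin; its top stands 6 mm proud of the sloping panel. It slides straight into the panel, normal to it. Point: centre of its top (moves with it); z out of the panel, x up the slope away from the operator, y to the left.
- key_small (a joint): Key for the small bin. Travel in m: 0 up, 0.004 right down; a spring brings it up again (1 N to start, 5 N right down). It works once it has been past 0.003 for 0.1 s.
- key_medium_top (a point): Light grey key, 26 mm square, second from the left, 50 mm from its neighbours: preset for the medium bin; its top stands 6 mm proud of the sloping panel. It slides straight into the panel, normal to it. Point: centre of its top (moves with it); z out of the panel, x up the slope away from the operator, y to the left.
- key_medium (a joint): Key for the medium bin. Travel in m: 0 up, 0.004 right down; a spring brings it up again (1 N to start, 5 N right down). It works once it has been past 0.003 for 0.1 s.
- key_large_top (a point): Light grey key, 26 mm square, third from the left: preset for the large bin; its top stands 6 mm proud of the sloping panel. It slides straight into the panel, normal to it. Point: centre of its top (moves with it); z out of the panel, x up the slope away from the operator, y to the left.
- key_large (a joint): Key for the large bin. Travel in m: 0 up, 0.004 right down; a spring brings it up again (1 N to start, 5 N right down). It works once it has been past 0.003 for 0.1 s.
- key_print_top (a point): Light grey key, 56 mm wide by 26 mm, at the right end of the front row: print; its top stands 6 mm proud of the sloping panel. It slides straight into the panel, normal to it. Point: centre of its top (moves with it); z out of the panel, x up the slope away from the operator, y to the left.
- key_print (a joint): Print key. Travel in m: 0 up, 0.004 right down; a spring brings it up again (1 N to start, 5 N right down). It works once it has been past 0.003 for 0.1 s.
- key_zero_top (a point): Light grey key, round, 24 mm across, right of the display: zero key, not to be pressed; its top stands 6 mm proud of the sloping panel. It slides straight into the panel, normal to it. Point: centre of its top (moves with it); z out of the panel, x up the slope away from the operator, y to the left.
- key_zero (a joint): Zero key. Travel in m: 0 up, 0.004 right down; a spring brings it up again (1 N to start, 5 N right down). It works once it has been past 0.003 for 0.1 s.
- platform_center (a point): Centre of the top of the bench scale's steel platform, 300 mm by 320 mm, 60 mm high, fixed, to the left or the right of the terminal. Exactly one bin stands on it, near its middle; the other two stand on a grey steel riser, 270 mm by 360 mm and as high, on the terminal's other side.
- bin_small: The small bin: dark green open-fronted stock bin of brass fittings, 90 mm deep, 100 mm wide, 50 mm high. Origin at the centre of its underside. Loose; not to be touched.
- bin_medium: The medium bin: dark green open-fronted stock bin of brass fittings, 160 mm deep, 105 mm wide, 75 mm high. Origin at the centre of its underside. Loose; not to be touched.
- bin_large: The large bin: dark green open-fronted stock bin of brass fittings, 230 mm deep, 150 mm wide, 125 mm high. Origin at the centre of its underside. Loose; not to be touched.
- socket: Brass socket, 34 mm across, 34 mm high, standing on the left of the terminal's deck. Origin at the centre of its underside. Loose; leave it.
- tee: Brass tee, 62 mm long, 33 mm high, lying in front of the terminal. Origin at the centre of its underside. Loose; leave it.
- elbow: Brass elbow, about 45 mm, 33 mm high, lying in front of the terminal. Origin at the centre of its underside. Loose; leave it.
- label_roll: Roll of white labels, 90 mm across, 40 mm high, beyond the terminal. Origin at the centre of its underside. Loose; leave it.
- paste_jar: Jar of jointing paste, 60 mm across, 70 mm high, beyond the terminal. Origin at the centre of its underside. Loose; leave it.
- wrench: Steel wrench, 190 mm long, lying beyond the terminal. Origin at the centre of its underside. Loose; leave it.
- marker: Marker pen, 110 mm long, 15 mm high, lying in front of the terminal. Origin at the centre of its underside. Loose; leave it.

How it is judged:
On the way, in this order (a step that is already met when the one before it is completed fails the run):
1. the terminal is switched on at its rocker (value of joint rocker above 0.28 rad), for 0.1 s.
2. with the terminal on, the preset key for the size of bin on the platform is pressed right down (value of joint rocker above 0.28 rad and ((horizontal distance between bin_small and platform_center below 0.08 m and value of joint key_small above 0.003 m) or (horizontal distance between bin_medium and platform_center below 0.08 m and value of joint key_medium above 0.003 m) or (horizontal distance between bin_large and platform_center below 0.08 m and value of joint key_large above 0.003 m))), for 0.1 s.
3. the preset key is let up (value of joint each of key_small, key_medium, key_large below 0.0012 m), for 0.05 s.
4. the print key is pressed right down (value of joint rocker above 0.28 rad and value of joint key_print above 0.003 m), for 0.1 s.
At the end, for the whole second after the job is handed in: The rocker is fully on (past 0.28 rad of 0.38), all five keys are up (within 1 mm), the same bin still stands on the platform, no bin has shifted by 12 mm and no bystander by 20 mm (value of joint rocker above 0.28 rad and value of joint each of key_small, key_medium, key_large, key_print, key_zero below 0.001 m and horizontal distance between any of bin_small, bin_medium, bin_large and platform_center below 0.08 m and distance of each of bin_small, bin_medium, bin_large from where it was at the start of the episode below 0.012 m and distance of each of socket, tee, elbow, label_roll, paste_jar, wrench, marker from where it was at the start of the episode below 0.02 m); the robot touches nothing.
It fails at once if a key is pressed while the terminal is still off (value of joint rocker below 0.19 rad and value of joint any of key_small, key_medium, key_large, key_print, key_zero above 0.0025 m).
It fails at once if a preset key for another size of bin, or the zero key, is pressed ((not (horizontal distance between bin_small and platform_center below 0.08 m) and value of joint key_small above 0.0025 m) or (not (horizontal distance between bin_medium and platform_center below 0.08 m) and value of joint key_medium above 0.0025 m) or (not (horizontal distance between bin_large and platform_center below 0.08 m) and value of joint key_large above 0.0025 m) or value of joint key_zero above 0.0025 m).
It fails at once if two keys are pressed together (value of joint key_print above 0.0025 m and value of joint any of key_small, key_medium, key_large above 0.0025 m).
It fails at once if the robot touches the weighing platform or a bin (contact force between any of the fingers, the arm and platform above 1 N or contact force between any of the fingers, the arm and bin_small above 1 N or contact force between any of the fingers, the arm and bin_medium above 1 N or contact force between any of the fingers, the arm and bin_large above 1 N).
It fails at once if a bin is shifted or lifted by more than 12 mm, or another thing on the bench by more than 20 mm (distance of any of bin_small, bin_medium, bin_large from where it was at the start of the episode above 0.012 m or distance of any of socket, tee, elbow, label_roll, paste_jar, wrench, marker from where it was at the start of the episode above 0.02 m).
It also fails if it takes over 45 s, if anything falls off the work surface, if the arm or the gripper's body presses on something with over 40 N, if the wrist force passes 120 N, or if a joint passes its speed limit or range.

## Working session

There is one attempt and no reset: what is moved stays moved. The work goes in short steps, Python scripts to look and compute and a shell command to move; the robot and the scene stay as the last step left them, time stands still between calls to the robot, and variables do not carry over. Pictures are saved under pics/ and viewed, at most 10 in all, crops included, and the job is handed in when it is done.

```bash
mkdir -p pics; cat > h.py <<'E'
from workcell import *
import numpy as np, cv2
def snap(n,f):
    c=camera(n); cv2.imwrite(f'pics/{f}.png',c['frame'][:,:,::-1]); np.save(f'{f}.npy',c,allow_pickle=True); return c
def load(f): return np.load(f'{f}.npy',allow_pickle=True).item()
def K(c): return np.array([[c['fx'],0,c['cx']],[0,c['fy'],c['cy']],[0,0,1.]])
def D(c): return np.array([c['k1'],0,0,0,0.])
def ray(c,uv):
    E=np.array(c['extrinsics']); R,t=E[:3,:3],E[:3,3]
    p=cv2.undistortPoints(np.array([[uv]],float),K(c),D(c))[0,0]
    return -R.T@t, R.T@np.array([p[0],p[1],1])
def plane(c,uv,z):
    o,d=ray(c,uv); return o+d*(z-o[2])/d[2]
def proj(c,P):
    E=np.array(c['extrinsics']); 
    return cv2.projectPoints(np.array(P,float).reshape(-1,3),cv2.Rodrigues(E[:3,:3])[0],E[:3,3],K(c),D(c))[0][:,0]
E
python3 - <<'E'
from h import *
for n in("scene","top"):
    c=snap(n,n+'0'); print(n,c['fx'],c['k1'],plane(c,(320,240),0),ray(c,(320,240))[0])
o=get_obs();print(o['position'],o['ee_rot'],o['clock'],o['grip_width'])
E
```

```text
scene 494.7580254258153 -0.094711750510732 [ 0.47221008 -0.15447265  0.        ] [1.10208641 0.90039711 0.77809977]
top 448.8638766154592 0.023397321711222822 [0.58002907 0.02067008 0.        ] [ 0.48744601 -0.02098464  1.17526117]
[ 0.22866069 -0.58132996  0.2415871 ] [ 9.82491695e-01  1.86305310e-01 -1.43559663e-04 -6.16306201e-04] 0.1 0.9963030703504625
```

View pics/scene0.png

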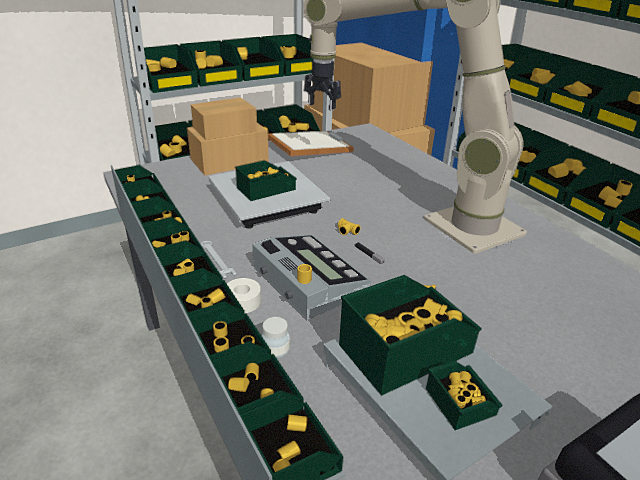

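View pics/top0.png

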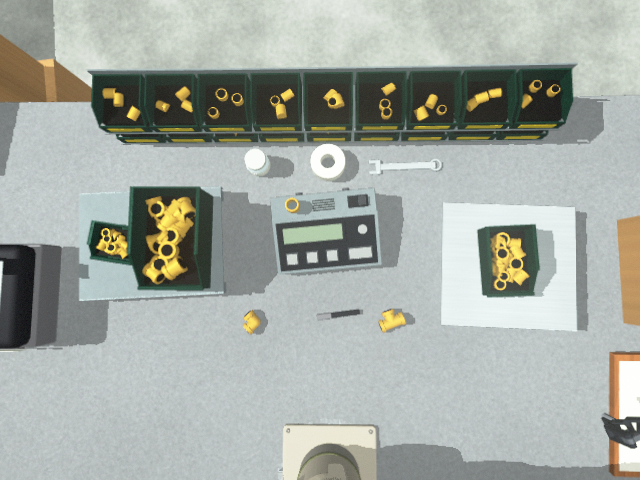

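The terminal sits mid-bench with its key row at about (292–359, 257), the rocker at (357,200) and zero at (362,229). The platform is on the right with one bin at (509,260). The other two bins, visibly one small and one large, are on the riser at left.

```bash
python3 - <<'E'
from h import *
c=load('top0'); f=c['frame']; g=cv2.cvtColor(f,cv2.COLOR_RGB2GRAY)
# terminal yaw/pose from key blobs
roi=np.zeros_like(g); roi[185:275,268:385]=1
bl=((g<70)&(roi>0)).astype(np.uint8)
cs,_=cv2.findContours(bl,cv2.RETR_CCOMP,cv2.CHAIN_APPROX_NONE)
for k in cs:
    if cv2.contourArea(k)>60:
        r=cv2.minAreaRect(k); print('blob',np.round(r[0],1),np.round(r[1],1),round(r[2],1),plane(c,r[0],.06).round(4))
        if cv2.contourArea(k)>2500:
            for q in cv2.boxPoints(r): print('  corner',q.round(1),plane(c,q,.045).round(4),plane(c,q,.08).round(4))
# platform bin rim: dark green
for n,(x0,x1) in {'plat':(445,575),'large':(128,215),'small':(80,128)}.items():
    s=f[180:300,x0:x1].astype(int)
    m=((s[...,1]>s[...,0]+15)&(s[...,1]<110)).astype(np.uint8)
    k=max(cv2.findContours(m,cv2.RETR_EXTERNAL,cv2.CHAIN_APPROX_NONE)[0],key=cv2.contourArea)+np.array([x0,180])
    r=cv2.minAreaRect(k)
    for h in(.11,.135,.185):
        b=[plane(c,q,h) for q in cv2.boxPoints(r)]
        print(n,h,[round(np.linalg.norm(b[i]-b[i+1]),3) for i in(0,1)])
crop=cv2.resize(f[170:290,255:395],None,fx=5,fy=5,interpolation=cv2.INTER_CUBIC); cv2.imwrite('pics/term.png',crop[:,:,::-1])
E
```

```text
blob [289.9 255.6] [31.  31.4] 12.1 [0.5364 0.0936 0.06  ]
plat 0.11 [np.float64(0.134), np.float64(0.163)]
plat 0.135 [np.float64(0.131), np.float64(0.16)]
plat 0.185 [np.float64(0.125), np.float64(0.152)]
large 0.11 [np.float64(0.18), np.float64(0.248)]
large 0.135 [np.float64(0.176), np.float64(0.242)]
large 0.185 [np.float64(0.168), np.float64(0.23)]
small 0.11 [np.float64(0.095), np.float64(0.095)]
small 0.135 [np.float64(0.093), np.float64(0.093)]
small 0.185 [np.float64(0.088), np.float64(0.088)]
```

View pics/term.png

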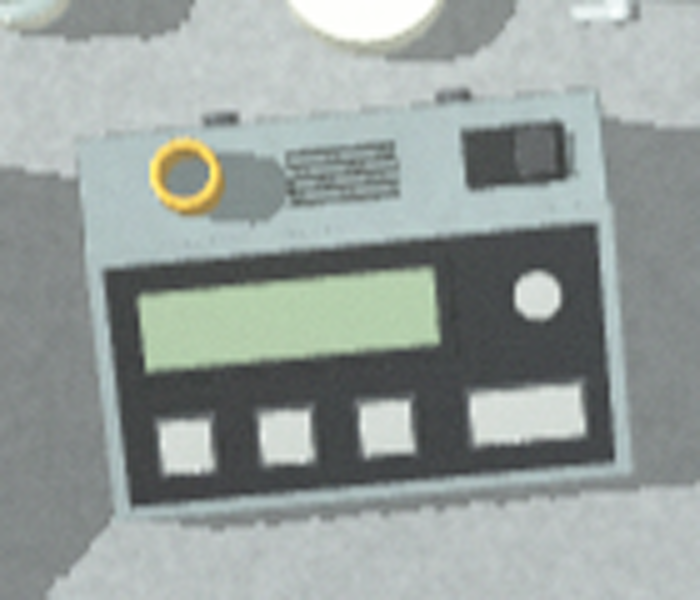

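The platform bin measures 160 mm deep at its rim height, so it is the medium bin. In the crop the keys sit at (186,446), (287,437), (387,427), print (528,414) and zero (537,295). The rocker's pivot is near (515,155) with its raised half on the right.

```bash
python3 - <<'E'
from h import *
c=load('top0'); f=c['frame']
px=lambda u,v:((u+.5)/5-.5+255,(v+.5)/5-.5+170)
g=cv2.cvtColor(f,cv2.COLOR_RGB2GRAY).astype(float)
kp={}
for n,(u,v,w) in {'s':(186,446,9),'m':(287,437,9),'l':(387,427,9),'p':(528,414,15),'z':(537,295,8)}.items():
    x,y=px(u,v); a,b=round(x),round(y)
    yy,xx=np.mgrid[b-8:b+9,a-w:a+w+1]; W=np.clip(g[b-8:b+9,a-w:a+w+1]-100,0,130)
    W[g[b-8:b+9,a-w:a+w+1]<120]=0
    # drop things outside panel: keep component at centre
    _,lab=cv2.connectedComponents((W>0).astype(np.uint8)); W=W*(lab==lab[8,w])
    kp[n]=((xx*W).sum()/W.sum(),(yy*W).sum()/W.sum())
BL,BR=[plane(c,px(*q),.08) for q in((80,140),(598,92))]
FL,FR=[plane(c,px(*q),.045) for q in((122,517),(631,472))]
print('width',np.linalg.norm(BL-BR),np.linalg.norm(FL-FR),'depth',np.linalg.norm((BL-FL)[:2]),np.linalg.norm((BR-FR)[:2]))
o=(BL+BR+FL+FR)[:2]/4; 
s,l=plane(c,kp['s'],.06),plane(c,kp['l'],.06)
for nm,d in(('back',BL-BR),('front',FL-FR),('keys',s-l),('sides',None)):
    if d is None: d=(BL-FL)+(BR-FR); y=np.arctan2(d[1],d[0])
    else: y=np.arctan2(-d[0],d[1])
    print(nm,np.degrees(y))
d=s-l; yaw=np.arctan2(-d[0],d[1]); ex=np.array([np.cos(yaw),np.sin(yaw)]); ey=np.array([-ex[1],ex[0]])
print('o',o,'spacing',np.linalg.norm(d)/2)
for n,p in kp.items():
    z=.06
    for _ in range(5):
        P=plane(c,p,z); x=(P[:2]-o)@ex; z=.045+(x+.095)*np.tan(np.radians(15))+.006/np.cos(np.radians(15))
    print(n,np.round(p,1),P.round(4),'local',x.round(4),((P[:2]-o)@ey).round(4))
print('rocker pred',o+.065*ex-.085*ey,'press',o+.065*ex-.099*ey,'seen centre',plane(c,px(515,156),.087))
E
```

```text
width 0.25718519598143297 0.256444688407596 depth 0.18680173627826147 0.1869463464547332
back 5.103491561438868
front 5.069979675467248
keys 5.395128986361752
sides 5.519602613209308
o [0.59770875 0.00340593] spacing 0.05004873832813141
s [291.7 258.9] [0.5283 0.0888 0.0603] local -0.0611 0.0916
m [311.8 257. ] [0.533  0.0389 0.0603] local -0.061 0.0415
l [331.8 255.1] [ 0.5377 -0.0108  0.0603] local -0.0611 -0.0085
p [359.9 252.4] [ 0.5442 -0.0806  0.0603] local -0.0612 -0.0786
z [362.  228.6] [ 0.6019 -0.0852  0.0756] local -0.0041 -0.0886
rocker pred [ 0.67041281 -0.07510597] press [ 0.67172914 -0.08904395] seen centre [ 0.66924988 -0.07431657  0.087     ]
```

```bash
python3 -m inch '[{"slide":[0.443,0.488,0],"yaw":-0.283},{"slide":[0.443,0.488,0],"yaw":-0.283},{"slide":[0.443,0.488,0],"yaw":-0.283},{"slide":[0.443,0.488,0],"yaw":-0.283},{"slide":[0.443,0.488,0],"yaw":-0.283},{"slide":[0.443,0.488,0],"yaw":-0.283},{"slide":[0.443,0.488,0],"yaw":-0.283},{"slide":[0.443,0.488,0],"yaw":-0.283},{"slide":[0.443,0.488,0],"yaw":-0.283},{"slide":[0.443,0.488,0],"yaw":-0.283},{"slide":[0.443,0.488,0],"yaw":-0.283},{"slide":[0.443,0.488,0],"yaw":-0.283},{"slide":[0.443,0.488,0],"yaw":-0.283},{"slide":[0.443,0.488,0],"yaw":-0.283},{"slide":[0.443,0.488,0],"yaw":-0.283},{"slide":[0.443,0.488,0],"yaw":-0.283},{"slide":[0.443,0.488,0],"yaw":-0.283},{"slide":[0.443,0.488,0],"yaw":-0.283},{"slide":[0.443,0.488,0],"yaw":-0.283},{"slide":[0.443,0.488,0],"yaw":-0.283}]' 255 40
```

```text
clock: 1.77
position: [0.6713, -0.0953, 0.2422]
ee_rot: [0.999, 0.045, -0.0, 0.001]
ft_force: [-1.4, -0.0, 0.1]
grip_width: -0.001
grasp_force: 0.0
```

```bash
python3 -m inch '[{"slide":[0,0,-0.04],"yaw":0},{"slide":[0,0,-0.08],"yaw":0},{"slide":[0,0,-0.1],"yaw":0},{"slide":[0,0,-0.11],"yaw":0},{"slide":[0,0,-0.11],"yaw":0},{"slide":[0,0,-0.11],"yaw":0}]'
python3 - <<'E'
from h import *
c=snap('wrist','w1'); o=get_obs(); print(o['position'],o['ft_force'])
t=snap('top','t1')
s=snap('scene','s1')['frame'][200:330,220:400]
f=cv2.resize(s,(540,390),interpolation=cv2.INTER_CUBIC); w=cv2.resize(c['frame'],(520,390))
cv2.imwrite('pics/c1.png',np.vstack([cv2.resize(np.hstack([f,w]),(800,294))])[:,:,::-1])
print(proj(c,[[.670,-.075,.0845],o['position']-np.array([0,0,.011])]))
E
```

```text
clock: 2.27
position: [0.6721, -0.0945, 0.1337]
ee_rot: [0.999, 0.045, 0.001, 0.0]
ft_force: [0.8, -0.2, 0.1]
grip_width: -0.005
grasp_force: 0.0
[ 0.67271107 -0.094301    0.13456521] [-0.95326969 -0.02385834  1.1827573 ]
[[277.7103682  285.27582852]
 [317.91601801 320.11704079]]
```

View pics/c1.png

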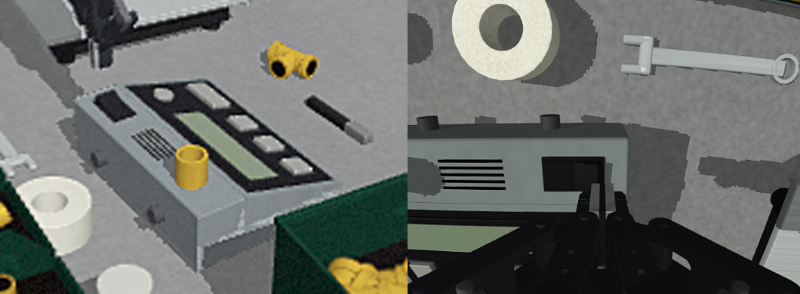

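The scene view is partly hidden. The wrist view shows the fingertip (598,185) over the right half of the rocker (542–610,172), so I'll press.

```bash
python3 -m inch '[{"slide":[0,0.001,-0.02],"yaw":0},{"slide":[0,0.001,-0.03],"yaw":0},{"slide":[0,0.001,-0.033],"yaw":0},{"slide":[0,0.001,-0.035],"yaw":0},{"slide":[0,0.001,-0.035],"yaw":0},{"slide":[0,0.001,-0.035],"yaw":0}]'; python3 -m inch '[{"slide":[0,0,-0.001],"yaw":0},{"slide":[0,0,-0.002],"yaw":0},{"slide":[0,0,-0.003],"yaw":0},{"slide":[0,0,-0.003],"yaw":0},{"slide":[0,0,-0.003],"yaw":0}]'
```

```text
clock: 2.92
position: [0.672, -0.0925, 0.0979]
ee_rot: [0.999, 0.046, 0.0, -0.0]
ft_force: [-0.2, 0.3, 0.0]
grip_width: 0.003
grasp_force: 0.0
clock: 3.33
position: [0.6722, -0.0925, 0.0956]
ee_rot: [0.999, 0.046, 0.001, 0.0]
ft_force: [-2.6, 0.4, 8.7]
grip_width: -0.006
grasp_force: 4.1
```

```bash
python3 -m inch '[{"slide":[0,0,-0.001],"yaw":0},{"slide":[0,0,-0.001],"yaw":0},{"slide":[0,0,-0.001],"yaw":0}]'; python3 -m inch '[{"slide":[0,0,0.02],"yaw":0},{"slide":[0,0,0.05],"yaw":0},{"slide":[-0.04,0.03,0.08],"yaw":0},{"slide":[-0.08,0.06,0.08],"yaw":0},{"slide":[-0.12,0.09,0.08],"yaw":0},{"slide":[-0.142,0.131,0.08],"yaw":0},{"slide":[-0.142,0.131,0.08],"yaw":0},{"slide":[-0.142,0.131,0.08],"yaw":0}]'
python3 - <<'E'
from h import *
t=snap('top','t2');o=get_obs();print(o['position'])
w=snap('wrist','w2')
a=cv2.resize(t['frame'][170:290,255:395],(455,390),interpolation=cv2.INTER_CUBIC)
b=cv2.resize(w['frame'],(520,390))
cv2.imwrite('pics/c2.png',cv2.resize(np.hstack([a,b]),(800,320))[:,:,::-1])
s=load('s1');s2=snap('scene','s2');b=(proj(s,[[.67,-.075,.087]])[0]).astype(int)
cv2.imwrite('pics/c3.png',np.hstack([cv2.resize(q['frame'][b[1]-20:b[1]+20,b[0]-25:b[0]+25],(400,320),interpolation=cv2.INTER_CUBIC) for q in(s,s2)])[:,:,::-1])
E
```

```text
clock: 3.58
position: [0.6723, -0.0925, 0.0954]
ee_rot: [0.999, 0.046, 0.001, 0.0]
ft_force: [-5.9, 0.4, 14.6]
grip_width: -0.006
grasp_force: 7.4
clock: 4.25
position: [0.5263, 0.045, 0.1741]
ee_rot: [0.999, 0.05, -0.0, -0.001]
ft_force: [0.7, 0.9, 0.4]
grip_width: 0.0
grasp_force: 0.0
[0.52821849 0.04180771 0.17407081]
```

View pics/c2.png

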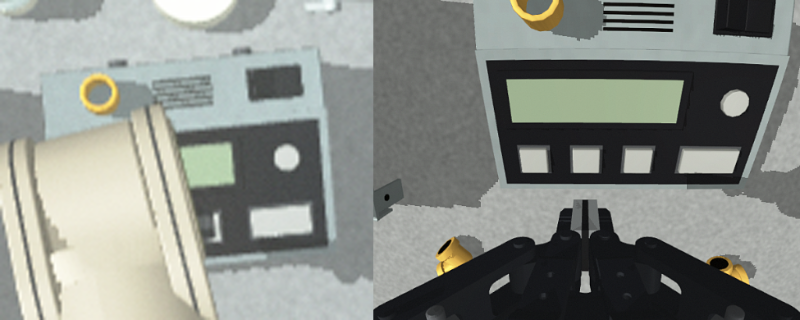

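View pics/c3.png

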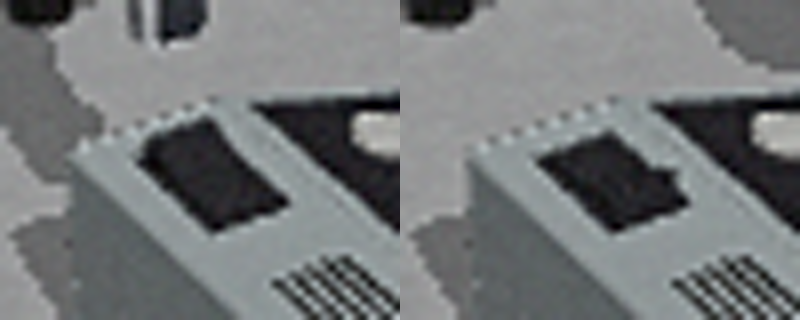

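The scene crops show the right half now level and the left half up, so the rocker is on. In the wrist view the medium key is at (587,159). I'll check its position in the full frame.

```bash
python3 - <<'E'
from h import *
c=load('w2'); g=cv2.cvtColor(c['frame'],cv2.COLOR_RGB2GRAY)
n,l,st,ce=cv2.connectedComponentsWithStats((g>150).astype(np.uint8))
for P in([.5283,.0888,.0603],[.533,.0389,.0603],[.5377,-.0108,.0603],[.5442,-.0806,.0603]):
    u=proj(c,P)[0]; i=np.argmin(np.linalg.norm(ce[1:]-u,axis=1))+1
    print(u.round(1),ce[i].round(1),st[i,2:],plane(c,ce[i],P[2]).round(4))
print(get_obs()['position'])
E
```

```text
[244.8 240.1] [240.1 241.2] [  43   35 1325] [0.5273 0.0917 0.0603]
[323.3 240.4] [318.4 241.3] [  40   36 1339] [0.5321 0.042  0.0603]
[401.5 240.8] [396.3 241.4] [  43   37 1368] [ 0.5369 -0.0076  0.0603]
[508.2 241.5] [502.5 242.2] [  91   36 2803] [ 0.5433 -0.0769  0.0603]
[0.52994191 0.03825091 0.17364313]
```

```bash
python3 -m inch '[{"slide":[0,0.001,-0.03],"yaw":0},{"slide":[0,0.001,-0.06],"yaw":0},{"slide":[0,0.001,-0.085],"yaw":0},{"slide":[0,0.001,-0.094],"yaw":0},{"slide":[0,0.001,-0.096],"yaw":0},{"slide":[0,0.001,-0.096],"yaw":0},{"slide":[0,0.001,-0.096],"yaw":0}]'; python3 -m inch '[{"slide":[0,0,-0.001],"yaw":0},{"slide":[0,0,-0.003],"yaw":0},{"slide":[0,0,-0.004],"yaw":0},{"slide":[0,0,-0.004],"yaw":0},{"slide":[0,0,-0.004],"yaw":0}]'
```

```text
clock: 4.98
position: [0.531, 0.0392, 0.0787]
ee_rot: [0.999, 0.046, 0.001, -0.0]
ft_force: [0.1, -0.8, 0.8]
grip_width: 0.001
grasp_force: 0.0
clock: 5.4
position: [0.5299, 0.0394, 0.0735]
ee_rot: [0.999, 0.046, 0.0, 0.0]
ft_force: [-0.0, -0.5, -0.4]
grip_width: -0.001
grasp_force: 0.0
```

```bash
python3 -m inch '[{"slide":[0,0,-0.001],"yaw":0},{"slide":[0,0,-0.002],"yaw":0},{"slide":[0,0,-0.003],"yaw":0},{"slide":[0,0,-0.003],"yaw":0},{"slide":[0,0,-0.003],"yaw":0}]';python3 -m inch '[{"slide":[0,0,-0.001],"yaw":0},{"slide":[0,0,-0.002],"yaw":0},{"slide":[0,0,-0.002],"yaw":0},{"slide":[0,0,-0.002],"yaw":0}]'
```

```text
clock: 5.82
position: [0.5303, 0.0395, 0.0706]
ee_rot: [0.999, 0.046, 0.0, 0.0]
ft_force: [1.8, 0.3, 3.4]
grip_width: -0.001
grasp_force: 1.5
clock: 6.15
position: [0.5303, 0.0395, 0.0687]
ee_rot: [0.999, 0.046, 0.001, 0.0]
ft_force: [1.9, -0.3, 5.9]
grip_width: 0.0
grasp_force: 2.8
```

```bash
python3 -m inch '[{"slide":[0,0,-0.001],"yaw":0},{"slide":[0,0,-0.002],"yaw":0},{"slide":[0,0,-0.002],"yaw":0},{"slide":[0,0,-0.002],"yaw":0},{"slide":[0,0,-0.002],"yaw":0}]'
```

```text
clock: 6.57
position: [0.5307, 0.0395, 0.0681]
ee_rot: [0.999, 0.046, 0.001, 0.0]
ft_force: [-5.0, -1.1, 21.4]
grip_width: 0.0
grasp_force: 10.9
```

```bash
python3 -m inch '[{"slide":[0,0,0.02],"yaw":0},{"slide":[0,0,0.05],"yaw":0},{"slide":[0,0,0.05],"yaw":0},{"slide":[0.004,-0.04,0.05],"yaw":0},{"slide":[0.008,-0.08,0.05],"yaw":0},{"slide":[0.011,-0.12,0.05],"yaw":0},{"slide":[0.011,-0.12,0.05],"yaw":0},{"slide":[0.011,-0.12,0.05],"yaw":0},{"slide":[0.011,-0.12,0.02],"yaw":0},{"slide":[0.011,-0.12,0.012],"yaw":0},{"slide":[0.011,-0.12,0.012],"yaw":0},{"slide":[0.011,-0.12,0.012],"yaw":0}]'; python3 -m inch '[{"slide":[0,0,-0.003],"yaw":0},{"slide":[0,0,-0.005],"yaw":0},{"slide":[0,0,-0.007],"yaw":0},{"slide":[0,0,-0.009],"yaw":0},{"slide":[0,0,-0.01],"yaw":0},{"slide":[0,0,-0.01],"yaw":0},{"slide":[0,0,-0.01],"yaw":0}]'
```

```text
clock: 7.57
position: [0.5403, -0.0795, 0.0781]
ee_rot: [0.999, 0.047, -0.001, -0.0]
ft_force: [-0.3, 0.2, 0.5]
grip_width: -0.001
grasp_force: 0.0
clock: 8.15
position: [0.5417, -0.0805, 0.0691]
ee_rot: [0.999, 0.046, 0.001, 0.0]
ft_force: [1.1, 0.6, 5.0]
grip_width: 0.001
grasp_force: 2.3
```

```bash
python3 -m inch '[{"slide":[0,0,-0.001],"yaw":0},{"slide":[0,0,-0.002],"yaw":0},{"slide":[0,0,-0.003],"yaw":0},{"slide":[0,0,-0.003],"yaw":0},{"slide":[0,0,-0.003],"yaw":0},{"slide":[0,0,-0.003],"yaw":0}]';  python3 -m inch '[{"slide":[0,0,0.02],"yaw":0},{"slide":[0,0,0.06],"yaw":0},{"slide":[0,0,0.1],"yaw":0},{"slide":[-0.04,0,0.14],"yaw":0},{"slide":[-0.08,0,0.15],"yaw":0},{"slide":[-0.1,0,0.15],"yaw":0},{"slide":[-0.1,0,0.15],"yaw":0},{"slide":[-0.1,0,0.15],"yaw":0}]'
python3 - <<'E'
from h import *
snap('wrist','w3');snap('top','t3')
E
```

```text
clock: 8.65
position: [0.5421, -0.0805, 0.068]
ee_rot: [0.999, 0.046, 0.001, 0.0]
ft_force: [-6.5, 1.3, 25.3]
grip_width: -0.003
grasp_force: 12.9
clock: 9.32
position: [0.4398, -0.0811, 0.216]
ee_rot: [0.999, 0.045, 0.0, 0.001]
ft_force: [0.8, 0.1, 0.3]
grip_width: 0.001
grasp_force: 0.0
```

View pics/w3.png

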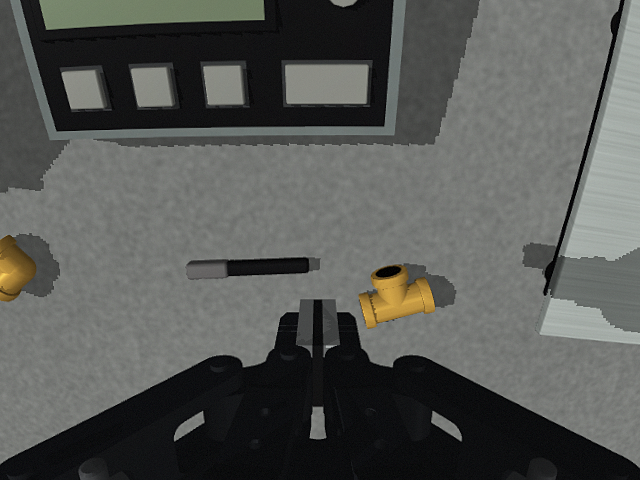

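All four front-row keys (85–327, 85) are up, and the fingers hang free in the air with the tee and marker undisturbed.

```bash
python3 -c "
from workcell import *
print(hand_in())"
```

```text
the job is handed in; nothing more can be done
None
```

I identified the bin on the platform as the medium one, switched the terminal on, pressed the medium preset key and then the print key right down, and handed the job in at about 9.4 s with the arm clear; the hand-in returned no verdict.

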